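# Wind a music movement under its latched stop, then reset the stop

## Robot

A 6-joint arm with a two-finger parallel gripper is mounted at the origin on the work surface. World frame = base frame: x ahead of the robot, y to its left, z up, the work surface at z = 0. Lengths are in m, angles in rad, forces in N, time in s.
With the tool pointing down it reaches from about 0.275 to 0.875 m from the base axis. Payload 12.5 kg.
Tool frame: the origin (TCP) lies at the very end of the fingers, on their centre line; the grasp point (between the pads) lies 19 mm behind it; z points along the fingers, y is the line along which they close (so a half turn about z gives the same grasp; the last joint's range is limited). The gripper opens to 85 mm and grips with 20 to 120 N. Pads are 22 mm wide; open, the fingers measure 114 mm over their backs; the gripper's body (76 mm by 85 mm) begins 54 mm behind the grasp point. The pads swing forward as they close: fully open they stand 13 mm farther back than shut.
Start: joints at [-1.186, 0.351, 1.652, -0, 1.139, -0.085], TCP at [0.249, -0.49, 0.231] pointing down, gripper open.
Joint ranges: [-2.75, 2.75], [-0.79, 2.1], [0.01, 2.65], [-1.57, 4.71], [0.07, 3.14], [-2.87, 2.87]. Speed limits (rad/s): [2.22, 2.22, 2.79, 3.14, 3.14, 3.14].

## Interface

Orientations are given as a 3x3 rotation matrix whose columns are the frame's x, y, z axes.
In Python, from rig import get_obs, capture, get_calibration, sign_off gives the robot as it stands.
- The arm moves only by the tool jog_arm, never from a script. Its argument "motion" is a list of rows, each a list of 7 numbers: the shift along the tool's x, y, z each as a share of 0.03 m, from -1 to 1, then the turn, a rotation vector about the tool's x, y, z each as a share of 4 degrees, from -1 to 1, then the finger opening in mm, from 0 to 85.4. In form: [[x, y, z, rx, ry, rz, grip], ...]. A call has 1 to 20 rows; each row shifts and turns the commanded pose from where the row before left it, along the tool's axes as they then stand; what a row does not reach is not made up. A row lasts 1/10 s, in which the tool goes at most 50 mm and 8.59 degrees, less where a joint would pass 70% of its speed; a pose out of reach is approached as far as the arm can. A call with a number of a shift or a turn outside -1 to 1 is refused whole. A call with a gripper value outside its range is refused whole. The fingers move at their own pace and stop on an object; "squeeze" is the grip in N (left out, the last holds). Time passes only in rows, so rows that do not move let the fingers close. It gives the time, the measured TCP pose, the force, the opening and the grip force at its end, in the units of the state.
- get_obs(): the state, without advancing time (a new reading comes with each control period).
- capture(name): name is "scene" or "top" or "wrist"; returns the picture (384x512x3 uint8, red, green, blue); there is no depth.
- get_calibration(name): a dict with "intrinsics" (3x3 intrinsics, pixels), "rvec" (rotation vector, rad) and "tvec" (3), from world to camera coordinates, as OpenCV has them. Camera axes: x right, y down, z forward; pixel columns grow to the right and rows downward; lengths in m; the calibration is good to about 2 mm. A picture is of the moment at which its call begins: read the wrist's pose just before it. get_calibration takes no time and is no camera call; for the wrist camera it gives the pose at the moment of the call.
- sign_off(): hands the job in; it is judged then, once.
The state is a dict: "t": time; "joint_pos": joint angles; "qvel": joint speeds; "tau": joint torques, N m; "eef_pos": TCP position; "tcp_rot": TCP orientation; "force": force on the tool from outside, world axes, zero at the start; "ft_torque": the same for the moment, N m; "finger_gap": opening from 0.0 (shut) to 1.0 (fully open); "grip_force": force on a finger pad.
Only numpy, scipy, OpenCV 4.12 (cv2) and the standard library are available. Lean on these libraries where they do the work, as an engineer would, in place of code of your own. Each camera call takes 0.05 s, during which the arm holds its last target. There are 200 camera calls.

## Task

Push the mushroom stop on the sloping console in until it latches and stays in by itself, then wind the key of the musical movement clockwise until it is fully wound. Then, with the key left wound, turn the mushroom head clockwise to reset the stop so that it springs back fully up. Leave the other things on the table where they are.

Things in the scene. Friction and masses are not known exactly. Their poses are not given: they have to be found in the camera images.
- console: fixed grey control console, 120 mm wide, 130 mm deep, 61 mm high at its front edge and 123 mm at the back; its panel slopes 29 degrees (0.5 rad) down towards its front (its own -x). It carries the black mushroom stop. Origin: centre of the underside, z up
- stop_top (a point): centre of the crown of the mushroom stop; z axis: the stop's axis, square to the sloping panel, pointing out; it moves and turns with the head. The head is a round ribbed black knob, 60 mm across, 26 mm thick (19 mm straight grip band, 7 mm dome). Its underside is 26 mm clear of the panel when up, 12 mm when latched; a 72 mm wide, 6 mm high collar lies under it
- stop (a joint): how far the stop is pressed in along its axis, m: 0 = fully up; rests latched at the end of its travel, 0.014. It is a sprung snap latch: it resists with about 8 to 12 N at first, gives way about half way and then stays in; it pops up again if let go too soon
- stop_turn (a joint): turn of the mushroom head, rad, clockwise positive seen from outside; a spring returns it to 0; end of travel 1.2. The latch lets go once it is turned to about 0.6 (about 0.35 N m), and the head springs up when the hand opens
- drive: fixed musical movement on a wooden test base, 170 x 170 mm, 50 mm high, with a 110 mm brass pin drum (top 80 mm above the table) along its far side (own +x, 50 mm from the centre). It carries the winding key. Origin: centre of the underside, z up
- key_grip (a point): middle of the flat steel bow of the winding key, 84 mm above the table, on the key's vertical axis, which stands 45 mm from the base's centre towards its own -x. The bow is an upright plate 58 mm long (this point's x axis), 10 mm thick (its y axis) and 34 mm high, from 14 to 48 mm above the base; nothing stands within 80 mm of the key at that height
- key (a joint): turn of the winding key, rad, clockwise positive seen from above; stays where it is left; it gets stiffer as it winds (up to 0.17 N m) and comes to a firm stop, fully wound, at 3.3. At 0 the bow's long side lies along the base's x axis
- calipers: steel sliding calipers 190 mm long lying on the table; origin near the middle of its underside
- gift_box: red gift box with card lid, 106 x 106 x 90 mm; origin: centre of underside
- flask: blue drinking bottle, 64 mm across, 170 mm tall; origin: centre of underside
- screwdriver: screwdriver 200 mm long lying on the table; origin under its middle
- tape_roll: orange empty tape core lying flat, 90 mm across, 24 mm high; origin: centre of underside
- parts_cup: grey open cup, 80 mm across, 70 mm tall; origin: centre of underside
Mind the look-alikes: they are no part of the job. Leave any purple look-alike of the console alone.

How it is judged:
By the outcome, as a careful person would: the job done as asked, in the order asked, and still so for the second after the job is handed in, with the robot touching nothing.
It also fails if it takes over 72 s, if anything falls off the work surface, if the arm or the gripper's body presses on something with over 40 N, if the wrist force passes 120 N, or if a joint passes its speed limit or range.

## Working session

There is one attempt and no reset: what is moved stays moved. The work goes in short steps, Python scripts to look and compute and a tool call to move; the robot and the scene stay as the last step left them, time stands still between calls to the robot, and variables do not carry over. Pictures are saved under pics/ and viewed, at most 10 in all, crops included, and the job is handed in when it is done.

Besides the shell and the picture viewer there is one more tool, called after "Request:" by a JSON object that holds its "fn" and its "kwargs". jog_arm: Moves the arm, as the interface text tells. Shift numbers are shares of 0.03 m and turn numbers shares of 4 degrees, none past 1 either way. Its arguments: {"type":"object","properties":{"motion":{"type":"array"},"squeeze":{"type":"number"}},"required":["motion"]}

```bash
ls; mkdir -p pics; python3 - <<'E'
from rig import *
import cv2,numpy as np
for n in("scene","top"):
    im=capture(n); cv2.imwrite(f"pics/{n}0.png",im[:,:,::-1]); 
    c=get_calibration(n); R=cv2.Rodrigues(np.array(c["rvec"]))[0]; print(n,c["intrinsics"],-R.T@np.array(c["tvec"]).ravel())
    big=cv2.resize(im[:,:,::-1],(800,600),interpolation=cv2.INTER_CUBIC); cv2.imwrite(f"pics/{n}0b.png",big)
o=get_obs();print(o["t"],o["tcp_rot"],o["force"])
E
```

```text
pics
scene [[424.40607851   0.         256.4804156 ]
 [  0.         424.40607851 196.66852115]
 [  0.           0.           1.        ]] [1.3068749  0.61497917 1.48111919]
top [[366.70929942   0.         253.39392   ]
 [  0.         366.70929942 197.06537655]
 [  0.           0.           1.        ]] [0.47179637 0.02501223 1.18681109]
0.1 [[ 8.91678500e-01  4.52669089e-01 -3.85248345e-04]
 [ 4.52669242e-01 -8.91677966e-01  9.80827310e-04]
 [ 1.00472745e-04 -1.04897270e-03 -9.99999445e-01]] [-0.086829   -0.40072738 -0.49570255]
```

View pics/scene0b.png

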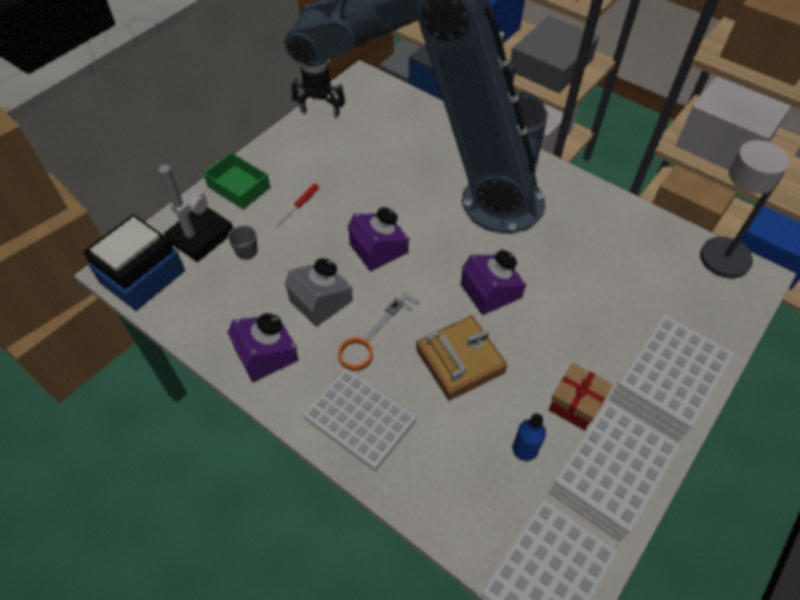

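View pics/top0b.png

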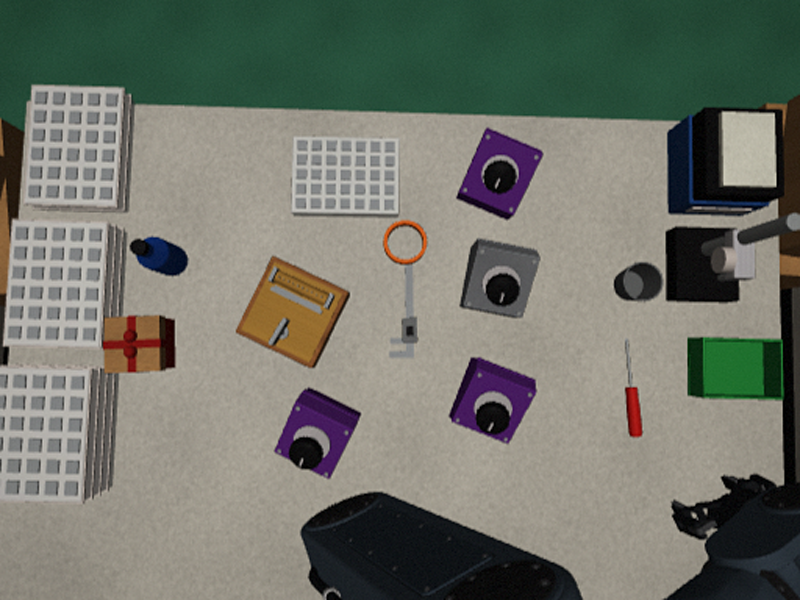

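Both pictures, 800-px scale: the only grey console is at scene (320,288) / top (500,280), with its black stop at scene (323,268) / top (502,288). The purple look-alikes are at top (500,175), (492,400) and (318,435). The drive is at top (293,312), its key at (280,332). Choice: the grey console. Next I check it and read pixels in one enlarged composite.

```bash
python3 - <<'E'
import cv2,numpy as np
def crop(n,u,v,w,h,s):
    im=cv2.imread(f"pics/{n}0.png")[v:v+h,u:u+w]
    b=cv2.resize(im,None,fx=s,fy=s,interpolation=cv2.INTER_CUBIC)
    b=cv2.convertScaleAbs(b,alpha=1.5,beta=15)
    for k in range(0,w,10): cv2.putText(b,str(u+k),(k*s,8),0,.3,(0,255,255)); cv2.line(b,(k*s,8),(k*s,14),(0,255,255))
    for k in range(0,h,10): cv2.putText(b,str(v+k),(0,k*s+4),0,.3,(0,255,255))
    return b
t=np.hstack([crop("top",290,148,66,60,6),crop("top",148,160,66,60,6)])
s=np.hstack([crop("scene",178,160,66,50,6),crop("scene",262,200,66,50,6)])
b=np.vstack([t[:300],s[:300]])[:, :800]; cv2.imwrite("pics/crops.png",b)
E
```

```text
(no output)
```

View pics/crops.png

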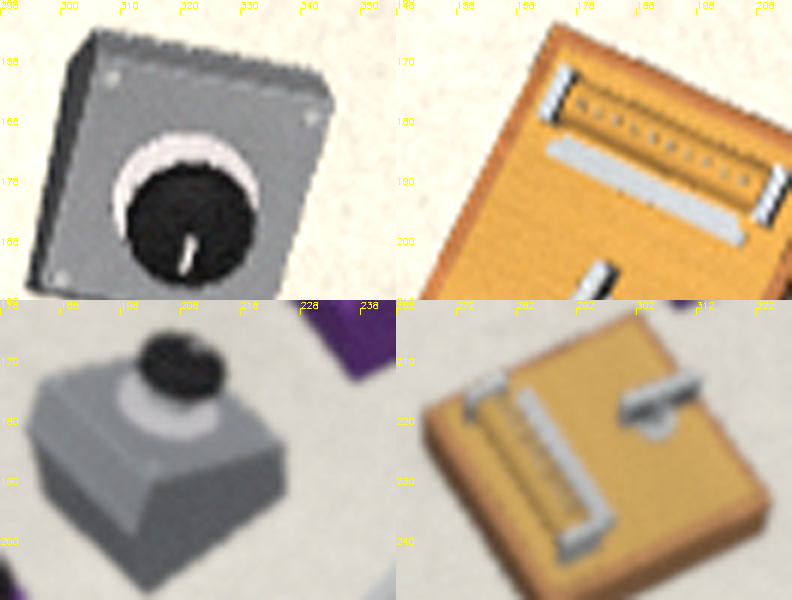

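Crop: the grey console is confirmed. Head silhouette centre is top (322,185), scene (208,171.5); the pointer faces the front, towards the robot. Key bow is about top (179,212), scene (306,216.5). I triangulate roughly, then go and look with the wrist camera.

```bash
cat > h.py <<'E'
from rig import *
import cv2,numpy as np
from scipy.spatial.transform import Rotation as Ro
def P(c):
    return np.array(c["intrinsics"])@np.c_[cv2.Rodrigues(np.array(c["rvec"]))[0],np.array(c["tvec"]).reshape(3)]
def proj(c,X): 
    return cv2.projectPoints(np.atleast_2d(np.array(X,float)),np.array(c["rvec"]),np.array(c["tvec"]),np.array(c["intrinsics"]),None)[0].reshape(-1,2)
def tri(*obs):  # (cal,(u,v))...
    A=[]
    for c,(u,v) in obs:
        p=P(c); A+=[u*p[2]-p[0],v*p[2]-p[1]]
    X=np.linalg.svd(np.array(A))[2][-1]; X=X[:3]/X[3]
    return X,[np.round(proj(c,X)[0]-np.array(q),1) for c,q in obs]
E
python3 - <<'E'
from h import *
t,s=get_calibration("top"),get_calibration("scene")
for q in [((322,185),(208.2,171.4)),((179,212),(306,216.7)),((305.8,153),(200,199))]: print(tri((t,q[0]),(s,q[1])))
w=get_calibration("wrist"); o=get_obs(); R=cv2.Rodrigues(np.array(w["rvec"]))[0]
T=np.array(o["tcp_rot"]); print("cam in tool",T.T@(-R.T@np.array(w["tvec"]).ravel()-o["eef_pos"]), T.T@R.T, w["intrinsics"])
E
```

```text
(array([ 0.5869367 , -0.19020291,  0.11458556]), [array([-0.3,  0.1]), array([-0.2, -0. ])])
(array([0.49773001, 0.23433204, 0.07098689]), [array([-0.1,  0.1]), array([-0.1,  0. ])])
(array([ 0.68953618, -0.14802801,  0.0718917 ]), [array([-0.1,  0. ]), array([-0., -0.])])
cam in tool [ 0.07386001 -0.00054497 -0.14149876] [[ 8.89346482e-04 -9.57216486e-01 -2.89371401e-01]
 [ 9.99999549e-01  7.54992776e-04  5.75919214e-04]
 [-3.32806048e-04 -2.89371783e-01  9.57216726e-01]] [[325.33457986   0.         255.16824293]
 [  0.         325.33457986 189.06247078]
 [  0.           0.           1.        ]]
```

Request:
{"fn": "jog_arm", "kwargs": {"motion": [[0.95,-0.25,-0.05,0,0,0,85],[0.95,-0.25,-0.05,0,0,0,85],[0.95,-0.25,-0.05,0,0,0,85],[0.95,-0.25,-0.05,0,0,0,85],[0.95,-0.25,-0.05,0,0,0,85],[0.95,-0.25,-0.05,0,0,0,85],[0.95,-0.25,-0.05,0,0,0,85],[0.95,-0.25,-0.05,0,0,0,85],[0.95,-0.25,-0.05,0,0,0,85],[0.95,-0.25,-0.05,0,0,0,85],[0.95,-0.25,-0.05,0,0,0,85],[0.95,-0.25,-0.05,0,0,0,85],[0.95,-0.25,-0.05,0,0,0,85],[0.95,-0.25,-0.05,0,0,0,85],[0,0,0,0,0,0,85],[0,0,0,0,0,0,85]]}}

```text
t: 1.7
eef_pos: [0.5571, -0.2159, 0.2518]
tcp_rot: [[0.891, 0.454, -0.001], [0.454, -0.891, 0.0], [-0.001, -0.001, -1.0]]
force: [-0.5, -0.8, -0.3]
finger_gap: 0.996
grip_force: 0.0
```

```bash
python3 - <<'E'
from h import *
import pickle
o=get_obs();c=get_calibration("wrist"); im=capture("wrist")[:,:,::-1]; cv2.imwrite("pics/w1.png",im)
pickle.dump((o,c),open("w1.pkl","wb")); print(o["joint_pos"],o["eef_pos"])
b=cv2.resize(im,(800,600),interpolation=cv2.INTER_CUBIC); cv2.imwrite("pics/w1b.png",cv2.convertScaleAbs(b,alpha=1.5,beta=10))
E
```

```text
[-4.47553807e-01  4.18579127e-01  1.49942909e+00 -1.93621461e-04
  1.22457563e+00  6.52459857e-01] [ 0.55706955 -0.21588987  0.25178558]
```

View pics/w1b.png

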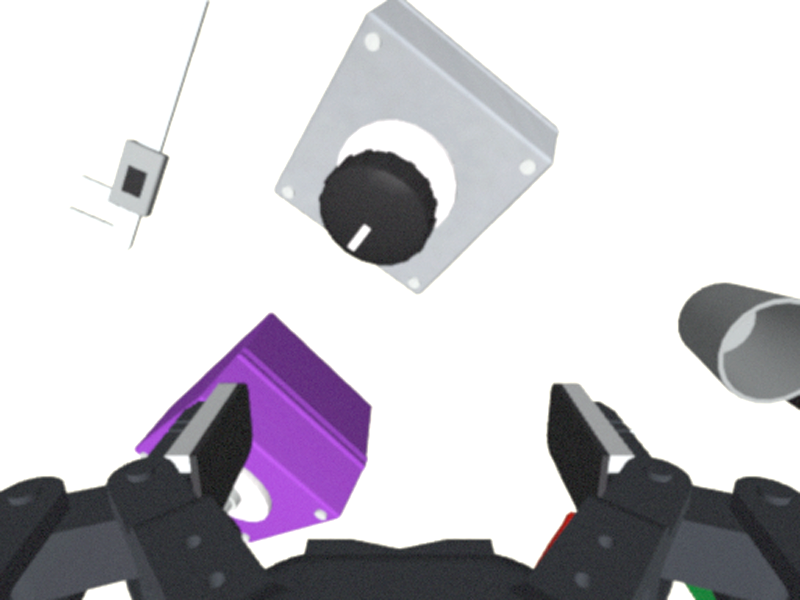

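Wrist view 1 (800 px scale): grey console with panel corners front (276,192) and (417,292), back-edge break (370,14) and (550,163), outer back-right (556,130). Its black head is centred at (379,208). A purple look-alike lies at (255,430). I fit the console's pose to these.

```bash
cat > fit.py <<'E'
from h import *
import pickle
from scipy.optimize import least_squares
o,c=pickle.load(open("w1.pkl","rb"))
t,s=get_calibration("top"),get_calibration("scene")
C=np.array([[-.065,.06,.061],[-.065,-.06,.061],[.0485,.06,.123],[.0485,-.06,.123],[.065,-.06,.123]])
uv=np.array([[276,192],[417,292],[370,14],[550,163],[556,130]])*.64
ax=np.array([-np.sin(.5),0,np.cos(.5)]); sl=np.array([np.cos(.5),0,np.sin(.5)])
def T(p,X): return Ro.from_euler("z",p[2]).apply(X)+[p[0],p[1],0]
def head(p,h): return T(p,[[-.065,0,.061]+sl*p[3]+ax*h])
def res(p):
    m=head(p,.039)
    return np.r_[(proj(c,T(p,C))-uv).ravel(),(proj(c,m)-[242.6,133.1]).ravel()*2,(proj(t,m)-[322,185]).ravel(),(proj(s,m)-[208.2,171.4]).ravel()]
r=least_squares(res,[.6,-.2,-.2,.06],loss="soft_l1"); p=r.x
print(p,np.round(res(p),1)); print("crown",head(p,.052),"axis",Ro.from_euler("z",p[2]).apply(ax))
print("tri head mid",tri((c,(242.6,133.1)),(t,(322,185)),(s,(208.2,171.4))), head(p,.039))
E
python3 fit.py
```

```text
[ 0.61138756 -0.19126362 -0.15824041  0.06919536] [-4.6  0.4  0.9  3.6 -4.2 -3.3  3.  -0.2 12.9  3.6 -0.4 -0.1 -0.2 -1.
 -0.3 -1.6]
crown [[ 0.58254697 -0.18666139  0.13980832]] axis [-0.47343564  0.07554828  0.87758256]
tri head mid (array([ 0.58720562, -0.18929294,  0.11582459]), [array([1.3, 0.5]), array([-0.5,  0. ]), array([-0.1, -0.1])]) [[ 0.58870163 -0.18764352  0.12839974]]
```

```bash
cat >> h.py <<'E'
def go(Rt,pt,rows=None):
    o=get_obs(); R=np.array(o["tcp_rot"]); Rt=np.array(Rt)
    rv=Ro.from_matrix(R.T@Rt).as_rotvec(); d=np.array(pt)-o["eef_pos"]
    print("turn shares total",np.round(np.degrees(rv)/4,2),"shift after turn, shares",np.round(Rt.T@d/.03,3),"shift before",np.round(R.T@d/.03,3))
def stopR(yaw):
    z=Ro.from_euler("z",yaw).apply([np.sin(.5),0,-np.cos(.5)]); x=Ro.from_euler("z",yaw).apply([np.cos(.5),0,np.sin(.5)])
    return np.c_[x,np.cross(z,x),z]
E
python3 - <<'E'
from h import *
R=stopR(-.16); print(R)
go(R,np.array([.5825,-.187,.138])-R[:,2]*.09)
E
```

```text
[[ 8.66373449e-01 -1.59318207e-01  4.73301972e-01]
 [-1.39814880e-01 -9.87227283e-01 -7.63812170e-02]
 [ 4.79425539e-01  1.38777878e-17 -8.77582562e-01]]
turn shares total [-2.26  6.94  8.83] shift after turn, shares [-1.211 -1.104  0.663] shift before [ 0.049 -1.33   1.163]
```

Request:
{"fn": "jog_arm", "kwargs": {"motion": [[0,0,0,-0.188,0.578,0.736,85],[0,0,0,-0.188,0.578,0.736,85],[0,0,0,-0.188,0.578,0.736,85],[0,0,0,-0.188,0.578,0.736,85],[0,0,0,-0.188,0.578,0.736,85],[0,0,0,-0.188,0.578,0.736,85],[0,0,0,-0.188,0.578,0.736,85],[0,0,0,-0.188,0.578,0.736,85],[0,0,0,-0.188,0.578,0.736,85],[0,0,0,-0.188,0.578,0.736,85],[0,0,0,-0.188,0.578,0.736,85],[0,0,0,-0.188,0.578,0.736,85],[-0.6,-0.55,0.33,0,0,0,85],[-0.6,-0.55,0.33,0,0,0,85],[0,0,0,0,0,0,85],[0,0,0,0,0,0,85]]}}

```text
t: 3.35
eef_pos: [0.5406, -0.1808, 0.2182]
tcp_rot: [[0.866, -0.16, 0.474], [-0.14, -0.987, -0.077], [0.481, 0.0, -0.877]]
force: [0.5, -1.2, -0.7]
finger_gap: 1.0
grip_force: 0.0
```

```bash
python3 - <<'E'
from h import *
import pickle
o=get_obs();c=get_calibration("wrist"); im=capture("wrist")[:,:,::-1]; cv2.imwrite("pics/w2.png",im)
pickle.dump((o,c),open("w2.pkl","wb")); print(o["joint_pos"],o["eef_pos"])
b=cv2.resize(im,(800,600),interpolation=cv2.INTER_CUBIC); cv2.imwrite("pics/w2b.png",cv2.convertScaleAbs(b,alpha=1.3,beta=10))
E
```

```text
[-0.47359388  0.22049647  1.95903542  0.31221526  0.50196681  1.01853885] [ 0.54064243 -0.1808331   0.21816714]
```

View pics/w2b.png

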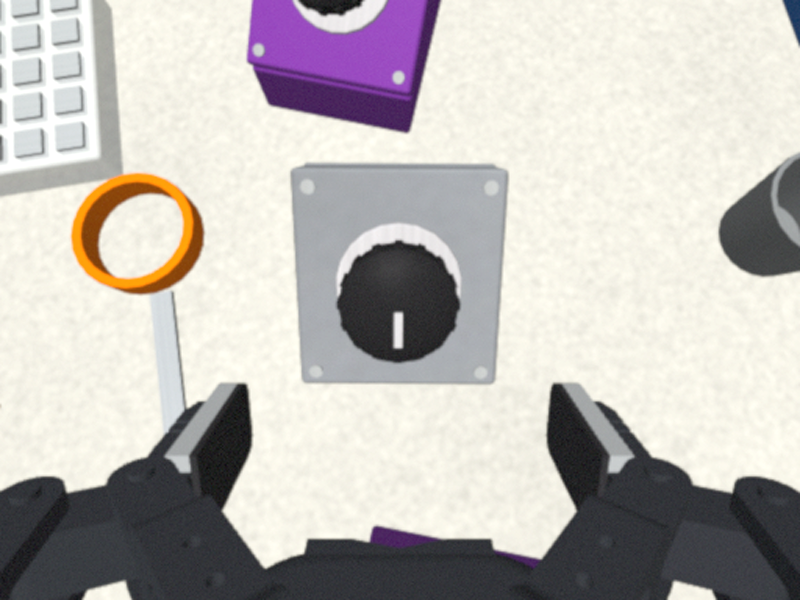

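Wrist view 2 (800 px scale): looking square on to the grey panel, corners (292,170), (507,170), (495,383), (303,383). The head is centred at (399,301), pointer straight down the slope, so the yaw is right. I refit with both wrist views.

```bash
cat > fit2.py <<'E'
exec(open("fit.py").read().split("def T(")[0])
o2,c2=pickle.load(open("w2.pkl","rb"))
uv2=np.array([[303,383],[495,383],[292,170],[507,170]])*.64
def T(p,X): return Ro.from_euler("z",p[2]).apply(X)+[p[0],p[1],0]
def head(p,h): return T(p,[[-.065,0,.061]+sl*p[3]+ax*h])
h2=np.array([399,301.5])*.64
def res(p):
    D=C[:4].copy(); D[2:,0]=-.065+p[4]*np.cos(.5); D[2:,2]=.061+p[4]*np.sin(.5); m=head(p,.039)
    return np.r_[(proj(c,T(p,D))-uv[:4]).ravel(),(proj(c2,T(p,D))-uv2).ravel(),(proj(c,m)-[242.6,133.1]).ravel()*2,(proj(c2,m)-h2).ravel()*2]
p=least_squares(res,[.6,-.2,-.2,.06,.13],loss="soft_l1").x
print(p,np.round(res(p),1)); print("crown",head(p,.052))
print("tri head mid",tri((c,(242.6,133.1)),(c2,h2)),head(p,.039))
for i in range(4): print(tri((c,uv[i]),(c2,uv2[i])))
Rt=stopR(p[2]); print("tcp rel crown in stop frame",Rt.T@(np.array(o2["eef_pos"])-head(p,.052)[0]))
E
python3 fit2.py
```

```text
[ 0.61308671 -0.19227642 -0.15971686  0.06545146  0.12636985] [-3.  -0.8  2.3  2.6 -3.7 -1.3  2.5  1.2 -1.1 -0.6  1.1 -0.7 -2.2  0.3
  1.7  0.3 -0.9  3.2  0.1 -3.4]
crown [[ 0.58100918 -0.18710908  0.13801339]]
tri head mid (array([ 0.58743434, -0.18806617,  0.11838675]), [array([0., 0.]), array([-0.,  0.])]) [[ 0.58716238 -0.18810029  0.12660482]]
(array([ 0.55800652, -0.12383269,  0.05595445]), [array([-1. , -0.4]), array([ 1.1, -0.2])])
(array([ 0.53904353, -0.24003467,  0.0543912 ]), [array([1. , 0.7]), array([-1.3,  0.1])])
(array([ 0.66859149, -0.14251088,  0.12018949]), [array([-0.6, -0.2]), array([ 0.6, -0.1])])
(array([ 0.64853357, -0.25645794,  0.12343356]), [array([0.5, 0.3]), array([-0.5,  0.1])])
tcp rel crown in stop frame [ 0.00257754  0.00022377 -0.08992659]
```

Request:
{"fn": "jog_arm", "kwargs": {"motion": [[-0.085,0,0.5,0,0,0,0],[0,0,0.5,0,0,0,0],[0,0,0.5,0,0,0,0],[0,0,0.5,0,0,0,0],[0,0,0.4,0,0,0,0],[0,0,0,0,0,0,0],[0,0,0,0,0,0,0],[0,0,0.1,0,0,0,0],[0,0,0.1,0,0,0,0],[0,0,0,0,0,0,0]], "squeeze": 40}}

```text
t: 4.4
eef_pos: [0.5755, -0.1856, 0.148]
tcp_rot: [[0.866, -0.159, 0.474], [-0.14, -0.987, -0.076], [0.48, -0.0, -0.877]]
force: [0.1, -1.0, -0.5]
finger_gap: -0.005
grip_force: 0.0
```

Request:
{"fn": "jog_arm", "kwargs": {"motion": [[0,0,0.1,0,0,0,0],[0,0,0.1,0,0,0,0],[0,0,0.1,0,0,0,0],[0,0,0,0,0,0,0]]}}

```text
t: 4.8
eef_pos: [0.5798, -0.1863, 0.1396]
tcp_rot: [[0.866, -0.159, 0.474], [-0.14, -0.987, -0.076], [0.48, -0.0, -0.877]]
force: [0.7, 0.1, 0.1]
finger_gap: -0.001
grip_force: 0.0
```

Request:
{"fn": "jog_arm", "kwargs": {"motion": [[0,0,0.1,0,0,0,0],[0,0,0.1,0,0,0,0],[0,0,0,0,0,0,0]]}}

```text
t: 5.1
eef_pos: [0.5827, -0.1868, 0.1349]
tcp_rot: [[0.866, -0.159, 0.474], [-0.14, -0.987, -0.076], [0.48, -0.0, -0.877]]
force: [-2.9, 1.3, 4.3]
finger_gap: -0.002
grip_force: 2.5
```

Request:
{"fn": "jog_arm", "kwargs": {"motion": [[0,0,0.1,0,0,0,0],[0,0,0,0,0,0,0]]}}

```text
t: 5.3
eef_pos: [0.584, -0.187, 0.132]
tcp_rot: [[0.866, -0.159, 0.474], [-0.14, -0.987, -0.076], [0.48, -0.0, -0.877]]
force: [-2.0, 0.1, 3.0]
finger_gap: 0.001
grip_force: 2.0
```

Request:
{"fn": "jog_arm", "kwargs": {"motion": [[0,0,0.1,0,0,0,0],[0,0,0,0,0,0,0]]}}

```text
t: 5.5
eef_pos: [0.5855, -0.1872, 0.1292]
tcp_rot: [[0.866, -0.159, 0.474], [-0.14, -0.987, -0.076], [0.48, -0.0, -0.877]]
force: [0.2, -0.0, 0.1]
finger_gap: -0.003
grip_force: 0.0
```

Request:
{"fn": "jog_arm", "kwargs": {"motion": [[0,0,0.1,0,0,0,0],[0,0,0,0,0,0,0]]}}

```text
t: 5.7
eef_pos: [0.5869, -0.1874, 0.1266]
tcp_rot: [[0.866, -0.159, 0.474], [-0.14, -0.987, -0.076], [0.48, -0.0, -0.877]]
force: [-0.6, -0.9, -0.2]
finger_gap: -0.0
grip_force: 0.0
```

Request:
{"fn": "jog_arm", "kwargs": {"motion": [[0,0,0.1,0,0,0,0],[0,0,0,0,0,0,0]]}}

```text
t: 5.9
eef_pos: [0.5881, -0.1877, 0.1258]
tcp_rot: [[0.865, -0.159, 0.475], [-0.139, -0.987, -0.076], [0.481, -0.0, -0.877]]
force: [-21.0, 2.5, 24.7]
finger_gap: -0.005
grip_force: 15.7
```

Request:
{"fn": "jog_arm", "kwargs": {"motion": [[0,0,0.1,0,0,0,0],[0,0,0,0,0,0,0]]}}

```text
t: 6.1
eef_pos: [0.5892, -0.1879, 0.1256]
tcp_rot: [[0.865, -0.158, 0.477], [-0.139, -0.987, -0.076], [0.483, -0.0, -0.876]]
force: [-48.9, 8.5, 60.4]
finger_gap: -0.003
grip_force: 38.4
```

The stop reached its end at 77 N. I back off and check that it stays in.

Request:
{"fn": "jog_arm", "kwargs": {"motion": [[0,0,-0.4,0,0,0,0],[0,0,-0.9,0,0,0,85],[0,0,-0.9,0,0,0,85],[0,0,-0.9,0,0,0,85],[0,0,0,0,0,0,85],[0,0,0,0,0,0,85]]}}

```text
t: 6.7
eef_pos: [0.5458, -0.1809, 0.2034]
tcp_rot: [[0.865, -0.16, 0.475], [-0.14, -0.987, -0.077], [0.481, 0.0, -0.877]]
force: [-0.4, -0.2, -1.2]
finger_gap: 0.843
grip_force: 0.0
```

```bash
python3 - <<'E'
from h import *
o=get_obs();c=get_calibration("wrist"); im=capture("wrist")[:,:,::-1]; cv2.imwrite("pics/w3.png",im)
R=stopR(-.16); K=np.array([.588,-.1877,.126])
# dark-pixel blob of head vs predicted heads if latched/up
g=im.max(2); m=(g<60).astype(np.uint8); n,l,st,ce=cv2.connectedComponentsWithStats(m)
for i in range(1,n):
    if 3000<st[i,4]<20000: print(st[i],ce[i])
for h in(0,.014):
    a=[K-R[:,2]*(h-.013)+R@np.array([.03*np.cos(q),.03*np.sin(q),0]) for q in np.linspace(0,6.28,40)]; u=proj(c,a); print(h,u.min(0),u.max(0))
# drive fit guess
t=get_calibration("top")
for q in[(273,257),(349,294),(314,366),(237,331)]:
    u=np.array(q)*.64; p=P(t); A=np.c_[p[:,:2],-np.r_[u,1]]; b=-(p[:,2]*.05+p[:,3]); print(np.linalg.solve(A,b)[:2])
E
```

```text
[ 217  152   78   78 4443] [255.47242854 190.23677695]
0 [217.36873476 150.10536772] [294.09144886 223.7877244 ]
0.014 [215.26381799 153.49748844] [296.25904069 230.91282554]
[0.64605788 0.25709483]
[0.576103   0.10341596]
[0.43182675 0.16782488]
[0.49677058 0.32197505]
```

```bash
python3 - <<'E'
from h import *
import pickle
K=np.array([.588,-.1877,.126]); R=stopR(-.16)
def rep(c,h):
    a=[K-R[:,2]*(h+z)+R@np.array([r*np.cos(q),r*np.sin(q),0]) for z,r in((-.026,.03),(-.007,.03),(0,.012)) for q in np.linspace(0,6.28,60)]
    u=proj(c,a); return np.round(np.r_[u.min(0),u.max(0)-u.min(0)],1)
def meas(im):
    m=(im.max(2)<60).astype(np.uint8); n,l,st,ce=cv2.connectedComponentsWithStats(m); return [list(s) for s in st[1:] if 3000<s[4]<20000]
c2=pickle.load(open("w2.pkl","rb"))[1]
print("w2",meas(cv2.imread("pics/w2.png")),rep(c2,0),rep(c2,.014)); c3=get_calibration("wrist")
print("w3",meas(cv2.imread("pics/w3.png")),rep(c3,0),rep(c3,.014))
E
```

```text
w2 [[np.int32(216), np.int32(154), np.int32(78), np.int32(78), np.int32(4387)]] [217.7 147.2  74.   75. ] [215.7 150.1  78.   78.9]
w3 [[np.int32(217), np.int32(152), np.int32(78), np.int32(78), np.int32(4443)]] [216.5 146.6  78.9  79.8] [214.3 149.7  83.4  84.2]
```

Head silhouette is 78 px wide, against 78.9 predicted latched and 83.4 predicted up: latched. Now to the key, near (0.497, 0.232). The drive's yaw is about -24°, and starting at tool yaw 156° leaves the last joint room for the whole wind in one stroke.

Request:
{"fn": "jog_arm", "kwargs": {"motion": [[0,0,-0.2,0,-0.895,0,85],[0,0,-0.2,0,-0.895,0,85],[0,0,-0.2,0,-0.895,0,85],[0,0,-0.2,0,-0.895,0,85],[0,0,-0.2,0,-0.895,0,85],[0,0,-0.2,0,-0.895,0,85],[0,0,-0.2,0,-0.895,0,85],[0,0,-0.2,0,-0.895,0,85],[0,0,0,0,0,0,85]]}}

```text
t: 7.65
eef_pos: [0.5336, -0.1788, 0.2479]
tcp_rot: [[0.987, -0.159, -0.0], [-0.159, -0.987, 0.001], [-0.0, -0.001, -1.0]]
force: [0.6, 0.6, -0.3]
finger_gap: 0.994
grip_force: 0.0
```

Request:
{"fn": "jog_arm", "kwargs": {"motion": [[-0.25,-0.95,0,0,0,0,85],[-0.25,-0.95,0,0,0,0,85],[-0.25,-0.95,0,0,0,0,85],[-0.25,-0.95,0,0,0,0,85],[-0.25,-0.95,0,0,0,0,85],[-0.25,-0.95,0,0,0,0,85],[-0.25,-0.95,0,0,0,0,85],[-0.25,-0.95,0,0,0,0,85],[-0.25,-0.95,0,0,0,0,85],[-0.25,-0.95,0,0,0,0,85],[-0.25,-0.95,0,0,0,0,85],[-0.25,-0.95,0,0,0,0,85],[-0.25,-0.95,0,0,0,0,85],[-0.25,-0.95,0,0,0,0,85],[0,0,0,0,0,0,85],[0,0,0,0,0,0,85]]}}

```text
t: 9.25
eef_pos: [0.4921, 0.2321, 0.2477]
tcp_rot: [[0.987, -0.158, 0.001], [-0.158, -0.987, 0.0], [0.0, -0.0, -1.0]]
force: [-0.2, -0.3, 0.5]
finger_gap: 0.996
grip_force: 0.0
```

```bash
python3 - <<'E'
from h import *
import pickle
o=get_obs();c=get_calibration("wrist"); im=capture("wrist")[:,:,::-1]; cv2.imwrite("pics/k1.png",im)
pickle.dump((o,c),open("k1.pkl","wb")); print(o["joint_pos"],o["eef_pos"])
b=cv2.resize(im,(800,600),interpolation=cv2.INTER_CUBIC); cv2.imwrite("pics/k1b.png",cv2.convertScaleAbs(b,alpha=1.2,beta=0))
E
```

```text
[3.55154300e-01 3.23030833e-01 1.64830001e+00 1.88220532e-05
 1.16972198e+00 2.08467329e+00] [0.49210951 0.23211388 0.24771417]
```

View pics/k1b.png

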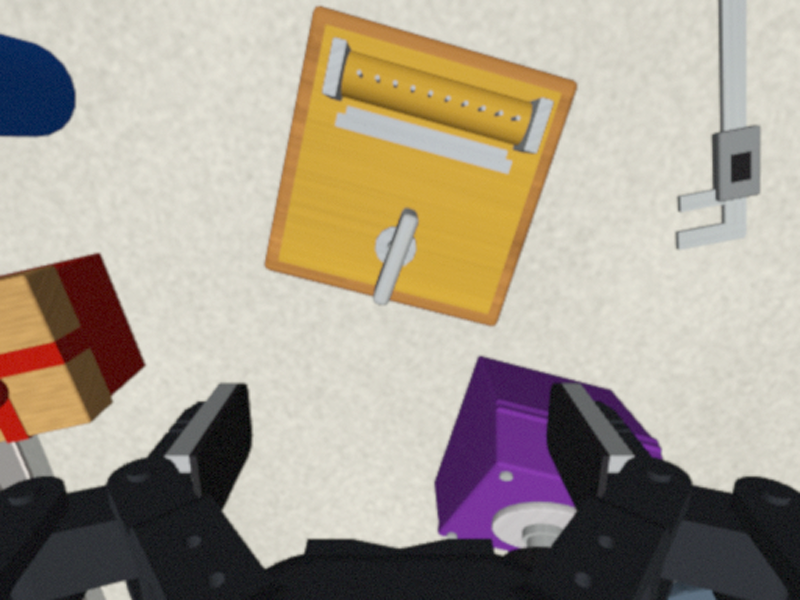

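View k1 (800 px scale): drive base corners (319,8), (576,84), (495,326), (267,267). Bow top runs from (409,212) to (381,302), collar at (397,245). I compute the key pose from the base, the bow and a second view (top).

```bash
cat > key.py <<'E'
from h import *
import pickle
from scipy.optimize import least_squares
o,c=pickle.load(open("k1.pkl","rb"))
def onz(c,q,z):
    p=P(c); return np.linalg.solve(np.c_[p[:,:2],-np.r_[q,1]],-(p[:,2]*z+p[:,3]))[:2]
Q=np.array([[319,8],[576,84],[495,326],[267,267]])*.64
C=np.array([[.085,.085,.05],[.085,-.085,.05],[-.085,-.085,.05],[-.085,.085,.05]])
f=lambda p,X:Ro.from_euler("z",p[2]).apply(X)+[p[0],p[1],0]
r=least_squares(lambda p:(proj(c,f(p,C))-Q).ravel(),[.54,.21,-.42]); p=r.x
print("pose",p,np.degrees(p[2]),np.round(r.fun,1),"key",f(p,[[-.045,0,.084]]))
a,b=[onz(c,np.array(q)*.64,.098) for q in((409,212),(381,302))]
print("bow ends",a,b,"mid",(a+b)/2,"len",np.linalg.norm(a-b),"yaw",np.degrees(np.arctan2(*(a-b)[::-1])))
print("collar",onz(c,np.array([397,245])*.64,.056))
t=get_calibration("top"); s=get_calibration("scene")
print(tri((c,np.array([395,257])*.64),(s,(306.5,214.5))))
E
python3 key.py
```

```text
pose [ 0.53840772  0.21489766 -0.41890622] -24.001558132105924 [-2.9 -3.1  4.6 -0.8  1.5  3.5 -3.2  2.9] key [[0.49729867 0.23320193 0.084     ]]
bow ends [0.52610731 0.22115677] [0.47555828 0.24592147] mid [0.50083279 0.23353912] len 0.0562893873022721 yaw -26.100904718882198
collar [0.50021157 0.23237113]
(array([0.49848434, 0.23461369, 0.088225  ]), [array([-0.9,  1.1]), array([-0.2,  0. ])])
```

Request:
{"fn": "jog_arm", "kwargs": {"motion": [[0,0,0,0,0,-1,85],[0,0,0,0,0,-1,85],[0,0,0,0,0,-1,85],[0,0,0,0,0,-1,85],[0,0,0,0,0,-1,85],[0,0,0,0,0,-1,85],[0,0,0,0,0,-1,85],[0,0,0,0,0,-1,85],[0,0,0,0,0,-1,85],[0,0,0,0,0,-1,85],[0,0,0,0,0,-1,85],[0,0,0,0,0,-1,85],[0,0,0,0,0,-1,85],[0,0,0,0,0,-1,85],[0,0,0,0,0,-1,85],[0,0,0,0,0,-1,85],[0,0,0,0,0,-1,85],[0,0,0,0,0,-1,85],[0,0,0,0,0,-1,85],[0,0,0,0,0,-1,85]]}}

```text
t: 11.3
eef_pos: [0.4927, 0.2308, 0.2485]
tcp_rot: [[0.327, 0.945, 0.001], [0.945, -0.327, 0.0], [0.001, 0.001, -1.0]]
force: [-0.4, -0.2, -1.0]
finger_gap: 0.999
grip_force: 0.0
```

Request:
{"fn": "jog_arm", "kwargs": {"motion": [[0,0,0,0,0,-1,85],[0,0,0,0,0,-1,85],[0,0,0,0,0,-1,85],[0,0,0,0,0,-1,85],[0,0,0,0,0,-1,85],[0,0,0,0,0,-1,85],[0,0,0,0,0,-1,85],[0,0,0,0,0,-1,85],[0,0,0,0,0,-1,85],[0,0,0,0,0,-1,85],[0,0,0,0,0,-1,85],[0,0,0,0,0,-1,85],[0,0,0,0,0,-1,85],[0,0,0,0,0,-1,85],[0,0,0,0,0,-1,85],[0,0,0,0,0,-1,85],[0,0,0,0,0,-1,85],[0,0,0,0,0,-1,85],[0,0,0,0,0,-1,85],[0,0,0,0,0,-1,85]]}}

```text
t: 13.3
eef_pos: [0.4927, 0.2308, 0.2485]
tcp_rot: [[-0.874, 0.486, 0.001], [0.486, 0.874, 0.0], [-0.001, 0.001, -1.0]]
force: [-0.3, 0.5, -0.5]
finger_gap: 1.001
grip_force: 0.0
```

Request:
{"fn": "jog_arm", "kwargs": {"motion": [[0,0,0,0,0,-1,85],[0,0,0,0,0,0,85],[0,0,0,0,0,0,85]]}}

```text
t: 13.6
eef_pos: [0.4926, 0.2312, 0.2487]
tcp_rot: [[-0.904, 0.428, 0.001], [0.428, 0.904, 0.0], [-0.001, 0.001, -1.0]]
force: [0.2, 0.8, 0.3]
finger_gap: 0.998
grip_force: 0.0
```

```bash
python3 - <<'E'
from h import *
import pickle
o=get_obs();c=get_calibration("wrist"); im=capture("wrist")[:,:,::-1]; cv2.imwrite("pics/k2.png",im)
pickle.dump((o,c),open("k2.pkl","wb")); print(o["joint_pos"],o["eef_pos"])
u=proj(c,[.499,.233,.09])[0].astype(int); print(u)
x,y=u[0]-60,max(u[1]-50,0); b=cv2.resize(im[y:y+100,x:x+120],None,fx=6,fy=6,interpolation=cv2.INTER_CUBIC); print(x,y); cv2.imwrite("pics/k2b.png",b)
E
```

```text
[ 3.53427891e-01  3.22036630e-01  1.64724313e+00 -2.57788695e-04
  1.17127005e+00 -7.74976678e-01] [0.49262663 0.23123521 0.24866263]
[259 177]
199 127
```

View pics/k2b.png

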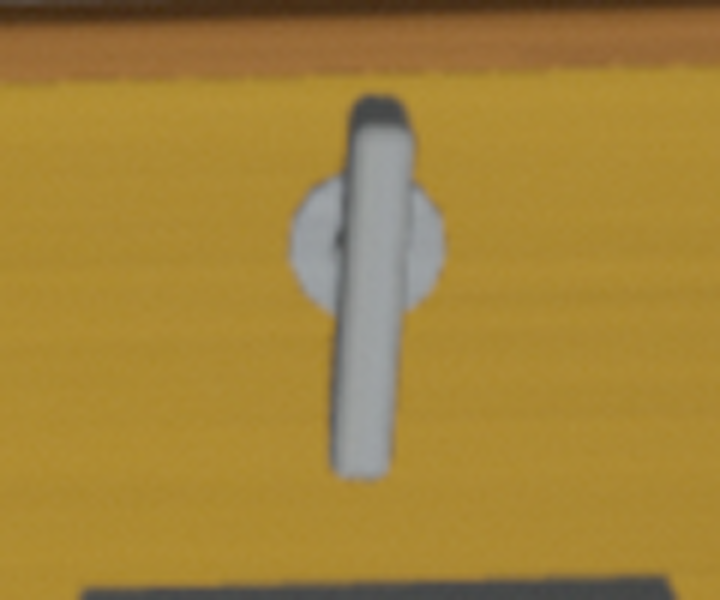

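k2 crop: bow top from crop (383,128) to (361,477), i.e. image (262.8,148.3) to (259.2,206.5). The bow stands nearly upright, tilted about 3.5° from the tool's x.

```bash
cat >> key.py <<'E'
print('---')
o2,c2=pickle.load(open("k2.pkl","rb"))
n=tri((c2,(262.8,149)),(c,np.array([381,301])*.64)); f_=tri((c2,(259.2,206)),(c,np.array([409,213])*.64)); print(n,f_)
d=f_[0]-n[0]; print((n[0]+f_[0])/2,np.linalg.norm(d),np.degrees(np.arctan2(d[1],d[0])))
a,b=onz(c2,(262.8,149),.098),onz(c2,(259.2,206),.098); d=b-a; print((a+b)/2,np.linalg.norm(d),np.degrees(np.arctan2(d[1],d[0])))
yaw=np.radians(180-26.); x=np.array([np.cos(yaw),np.sin(yaw),0]);z=np.array([0,0,-1.]); go(np.c_[x,np.cross(z,x),z],[.4995,.2335,.068])
E
python3 key.py | sed -n '/---/,$p'
```

```text
---
(array([0.47512013, 0.24695175, 0.09376638]), [array([-0.9,  0.1]), array([-0.8, -0.1])]) (array([0.52474571, 0.22111907, 0.09234638]), [array([ 0.1, -0. ]), array([0.1, 0. ])])
[0.49993292 0.23403541 0.09305638] 0.05596465137397424 -27.499301947824453
[0.49873481 0.23486998] 0.054828409434311616 -28.491363963550157
turn shares total [0.01 0.01 0.17] shift after turn, shares [-0.176  0.164  6.023] shift before [-0.172  0.158  6.024]
```

Request:
{"fn": "jog_arm", "kwargs": {"motion": [[-0.17,0.16,0,0,0,0.4,85],[0,0,0.9,0,0,0,85],[0,0,0.9,0,0,0,85],[0,0,0.9,0,0,0,85],[0,0,0.9,0,0,0,85],[0,0,0.8,0,0,0,85],[0,0,0.6,0,0,0,85],[0,0,0.5,0,0,0,85],[0,0,0.5,0,0,0,85],[0,0,0,0,0,0,85]]}}

```text
t: 14.65
eef_pos: [0.4988, 0.2338, 0.0671]
tcp_rot: [[-0.892, 0.452, -0.002], [0.452, 0.892, -0.001], [0.001, -0.002, -1.0]]
force: [0.4, -0.1, 0.7]
finger_gap: 0.992
grip_force: 0.0
```

Request:
{"fn": "jog_arm", "kwargs": {"motion": [[0,0,0,0,0,0,0],[0,0,0,0,0,0,0],[0,0,0,0,0,0,0],[0,0,0,0,0,0,0],[0,0,0,0,0,0,0],[0,0,0,0,0,0,0],[0,0,0,0,0,0,0],[0,0,0,0,0,0,0]], "squeeze": 40}}

```text
t: 15.45
eef_pos: [0.4993, 0.2336, 0.0693]
tcp_rot: [[-0.893, 0.45, 0.001], [0.45, 0.893, -0.001], [-0.001, -0.0, -1.0]]
force: [-2.7, -4.7, 5.7]
finger_gap: 0.104
grip_force: 41.0
```

Request:
{"fn": "jog_arm", "kwargs": {"motion": [[0,0,0,0,0,1,0],[0,0,0,0,0,1,0],[0,0,0,0,0,1,0],[0,0,0,0,0,1,0],[0,0,0,0,0,1,0],[0,0,0,0,0,1,0],[0,0,0,0,0,1,0],[0,0,0,0,0,1,0],[0,0,0,0,0,1,0],[0,0,0,0,0,1,0]]}}

```text
t: 16.45
eef_pos: [0.4991, 0.2334, 0.0693]
tcp_rot: [[-0.392, 0.92, 0.0], [0.92, 0.392, -0.001], [-0.001, -0.0, -1.0]]
force: [-3.1, -7.1, 7.0]
finger_gap: 0.105
grip_force: 41.1
```

```bash
python3 -c "
from h import *
o=get_obs();print(o['force'],o['ft_torque'],o['joint_pos'],o['eef_pos'])"
```

```text
[-3.05910063 -7.09216917  6.9881068 ] [-0.99048626  0.51162112  0.06631941] [ 3.53511282e-01  5.71491607e-01  1.77066636e+00 -1.68406267e-03
  7.99482185e-01 -4.81909355e-02] [0.49913498 0.23341119 0.0692898 ]
```

Request:
{"fn": "jog_arm", "kwargs": {"motion": [[0,0,0,0,0,1,0],[0,0,0,0,0,1,0],[0,0,0,0,0,1,0],[0,0,0,0,0,1,0],[0,0,0,0,0,1,0],[0,0,0,0,0,1,0],[0,0,0,0,0,1,0],[0,0,0,0,0,1,0],[0,0,0,0,0,1,0],[0,0,0,0,0,1,0],[0,0,0,0,0,1,0],[0,0,0,0,0,1,0],[0,0,0,0,0,1,0],[0,0,0,0,0,1,0],[0,0,0,0,0,1,0],[0,0,0,0,0,1,0],[0,0,0,0,0,1,0],[0,0,0,0,0,1,0],[0,0,0,0,0,1,0],[0,0,0,0,0,1,0]]}}

```text
t: 18.45
eef_pos: [0.4986, 0.2336, 0.0693]
tcp_rot: [[0.838, 0.546, -0.001], [0.546, -0.838, -0.001], [-0.001, 0.001, -1.0]]
force: [-5.9, -5.1, 9.2]
finger_gap: 0.11
grip_force: 41.5
```

Request:
{"fn": "jog_arm", "kwargs": {"motion": [[0,0,0,0,0,1,0],[0,0,0,0,0,1,0],[0,0,0,0,0,1,0],[0,0,0,0,0,1,0],[0,0,0,0,0,1,0],[0,0,0,0,0,1,0],[0,0,0,0,0,1,0],[0,0,0,0,0,1,0],[0,0,0,0,0,1,0],[0,0,0,0,0,1,0],[0,0,0,0,0,1,0],[0,0,0,0,0,1,0],[0,0,0,0,0,1,0],[0,0,0,0,0,1,0],[0,0,0,0,0,0,0]]}}

```text
t: 19.95
eef_pos: [0.4985, 0.2339, 0.0693]
tcp_rot: [[0.921, -0.389, -0.001], [-0.389, -0.921, -0.001], [-0.0, 0.001, -1.0]]
force: [-6.1, -1.8, 9.2]
finger_gap: 0.108
grip_force: 41.6
```

```bash
python3 -c "
from h import *
o=get_obs();print(o['force'],o['ft_torque'],o['joint_pos'],o['eef_pos'])"
```

```text
[-6.10807487 -1.79498487  9.1542838 ] [-0.32587019  1.07983539 -0.00650093] [ 3.54267292e-01  5.71344598e-01  1.77101926e+00 -3.57286187e-04
  8.00096489e-01  2.32515284e+00] [0.49854594 0.23390456 0.06926968]
```

Request:
{"fn": "jog_arm", "kwargs": {"motion": [[0,0,0,0,0,1,0],[0,0,0,0,0,1,0],[0,0,0,0,0,0,0]]}}

```text
t: 20.25
eef_pos: [0.4986, 0.234, 0.0693]
tcp_rot: [[0.858, -0.514, -0.001], [-0.514, -0.858, -0.0], [-0.0, 0.001, -1.0]]
force: [-7.0, -1.9, 8.2]
finger_gap: 0.109
grip_force: 41.6
```

```bash
python3 -c "
from h import *
o=get_obs();print(o['force'],o['ft_torque'],o['joint_pos'][5],o['tau'][5])"
```

```text
[-6.96088194 -1.89661322  8.22188349] [-0.23644915  1.04094976 -0.02872106] 2.4647482144290858 0.8260822109878063
```

Request:
{"fn": "jog_arm", "kwargs": {"motion": [[0,0,0,0,0,0.75,0],[0,0,0,0,0,0,0]]}}

```text
t: 20.45
eef_pos: [0.4986, 0.2339, 0.0693]
tcp_rot: [[0.831, -0.556, -0.0], [-0.556, -0.831, -0.001], [0.0, 0.001, -1.0]]
force: [-5.3, -2.1, 6.8]
finger_gap: 0.108
grip_force: 42.4
```

```bash
python3 -c "
from h import *
o=get_obs();print(o['force'],o['ft_torque'],o['joint_pos'][5],o['tau'][5])"
```

```text
[-5.28982701 -2.14058777  6.81062229] [-0.24543302  0.948844    0.66591264] 2.51556365395955 1.3197239488363266
```

Torque jumped from about 0 to 0.67 N m at 187°: that is the firm stop. One more nudge, relax, and release.

Request:
{"fn": "jog_arm", "kwargs": {"motion": [[0,0,0,0,0,0.3,0],[0,0,0,0,0,0,0]]}}

```text
t: 20.65
eef_pos: [0.4987, 0.2339, 0.0693]
tcp_rot: [[0.82, -0.572, -0.0], [-0.572, -0.82, -0.001], [0.0, 0.001, -1.0]]
force: [-6.2, -1.8, 8.1]
finger_gap: 0.11
grip_force: 50.3
```

```bash
python3 -c "
from h import *
o=get_obs();print(o['force'],o['ft_torque'],o['joint_pos'][5],o['tau'][5])"
```

```text
[-6.15827424 -1.84267759  8.14136677] [-0.15948233  0.97374854  1.10296025] 2.534986281195555 1.308065727353096
```

Request:
{"fn": "jog_arm", "kwargs": {"motion": [[0,0,0,0,0,-0.3,0],[0,0,0,0,0,0,30],[0,0,0,0,0,0,85],[0,0,0,0,0,0,85],[0,0,0,0,0,0,85],[0,0,0,0,0,0,85]]}}

```text
t: 21.25
eef_pos: [0.4994, 0.2341, 0.0688]
tcp_rot: [[0.831, -0.556, 0.001], [-0.556, -0.831, 0.0], [0.001, -0.001, -1.0]]
force: [-1.0, -0.1, 0.4]
finger_gap: 0.942
grip_force: 0.0
```

Request:
{"fn": "jog_arm", "kwargs": {"motion": [[0,0,-0.5,0,0,0,85],[0,0,-1,0,0,0,85],[0,0,-1,0,0,0,85],[0,0,-1,0,0,0,85],[0,0,-1,0,0,0,85],[0,0,-1,0,0,0,85],[0,0,-0.5,0,0,0,85],[0,0,0,0,0,-0.88,85],[0,0,0,0,0,-0.88,85],[0,0,0,0,0,-0.88,85],[0,0,0,0,0,-0.88,85],[0,0,0,0,0,-0.88,85],[0,0,0,0,0,-0.88,85],[0,0,0,0,0,-0.88,85],[0,0,0,0,0,0,85],[0,0,0,0,0,0,85]]}}

```text
t: 22.85
eef_pos: [0.4991, 0.2341, 0.2489]
tcp_rot: [[0.987, -0.161, 0.001], [-0.161, -0.987, 0.0], [0.001, -0.0, -1.0]]
force: [-0.3, 0.2, -0.8]
finger_gap: 0.996
grip_force: 0.0
```

```bash
python3 - <<'E'
from h import *
import pickle
o=get_obs();c=get_calibration("wrist"); im=capture("wrist")[:,:,::-1]; cv2.imwrite("pics/k3.png",im)
pickle.dump((o,c),open("k3.pkl","wb"))
u=proj(c,[.499,.234,.09])[0].astype(int); x,y=u[0]-60,u[1]-50; print(x,y)
cv2.imwrite("pics/k3b.png",cv2.resize(im[y:y+100,x:x+120],None,fx=6,fy=6,interpolation=cv2.INTER_CUBIC))
E
```

```text
195 121
```

View pics/k3b.png

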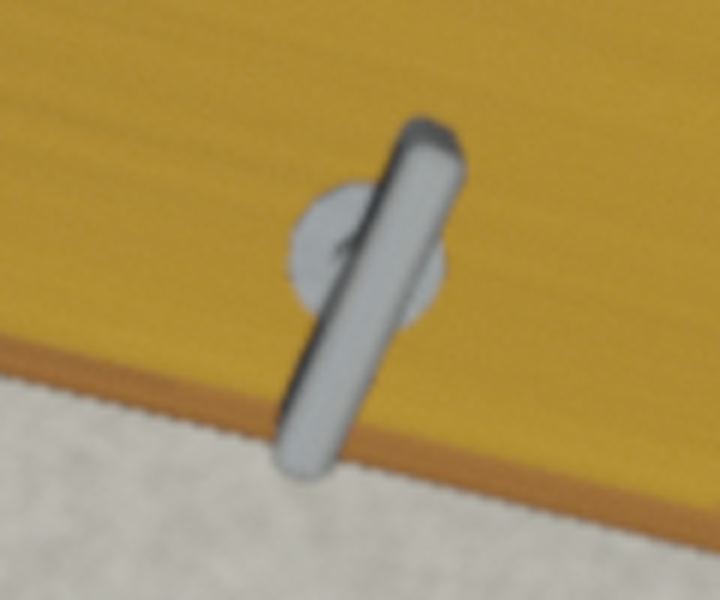

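k3 crop: the bow has stayed turned, running from crop (435,150) to (305,470), about 5° past a half turn from its start. With the torque jump, it is fully wound. Back to the console.

Request:
{"fn": "jog_arm", "kwargs": {"motion": [[0.25,0.95,0,0,0,0,85],[0.25,0.95,0,0,0,0,85],[0.25,0.95,0,0,0,0,85],[0.25,0.95,0,0,0,0,85],[0.25,0.95,0,0,0,0,85],[0.25,0.95,0,0,0,0,85],[0.25,0.95,0,0,0,0,85],[0.25,0.95,0,0,0,0,85],[0.25,0.95,0,0,0,0,85],[0.25,0.95,0,0,0,0,85],[0.25,0.95,0,0,0,0,85],[0.25,0.95,0,0,0,0,85],[0.25,0.95,0,0,0,0,85],[0.25,0.95,0,0,0,0,85],[0,0,0,0,0,0,85]]}}

```text
t: 24.4
eef_pos: [0.5395, -0.1793, 0.2487]
tcp_rot: [[0.987, -0.163, 0.001], [-0.163, -0.987, -0.001], [0.001, 0.0, -1.0]]
force: [-1.0, 0.8, 0.4]
finger_gap: 0.994
grip_force: 0.0
```

Request:
{"fn": "jog_arm", "kwargs": {"motion": [[0,0,0.15,0,0.895,0,85],[0,0,0.15,0,0.895,0,85],[0,0,0.15,0,0.895,0,85],[0,0,0.15,0,0.895,0,85],[0,0,0.15,0,0.895,0,85],[0,0,0.15,0,0.895,0,85],[0,0,0.15,0,0.895,0,85],[0,0,0.15,0,0.895,0,85],[0,0,0,0,0,0,85],[0,0,0,0,0,0,85]]}}

```text
t: 25.4
eef_pos: [0.5472, -0.1773, 0.2144]
tcp_rot: [[0.867, -0.159, 0.473], [-0.14, -0.987, -0.075], [0.479, -0.001, -0.878]]
force: [-0.1, -0.0, 0.3]
finger_gap: 0.995
grip_force: 0.0
```

```bash
python3 - <<'E'
from h import *
R=stopR(-.16); K=np.array([.588,-.1877,.126]); print(get_obs()["joint_pos"])
go(R,K+R[:,2]*.022)
exec(open("key.py").read().split("Q=")[0].replace("k1.pkl","k3.pkl"))
a,b=[onz(c,np.array([195+u/6,121+v/6]),.096) for u,v in((435,150),(305,470))]; print(np.degrees(np.arctan2(*(a-b)[::-1])))
E
```

```text
[-0.4604761   0.2353133   1.94996561  0.30476867  0.49549483  1.0352948 ]
turn shares total [-0.01  0.01 -0.  ] shift after turn, shares [-0.186  0.124  3.989] shift before [-0.184  0.128  3.989]
-30.676731663906686
```

Request:
{"fn": "jog_arm", "kwargs": {"motion": [[-0.18,0.12,0.6,0,0,0,85],[0,0,0.6,0,0,0,85],[0,0,0.6,0,0,0,85],[0,0,0.6,0,0,0,85],[0,0,0.6,0,0,0,85],[0,0,0.6,0,0,0,85],[0,0,0.6,0,0,0,85],[0,0,0,0,0,0,85]]}}

```text
t: 26.2
eef_pos: [0.6022, -0.1896, 0.0996]
tcp_rot: [[0.867, -0.158, 0.472], [-0.14, -0.987, -0.074], [0.478, -0.002, -0.878]]
force: [0.1, -0.4, -0.1]
finger_gap: 0.992
grip_force: 0.0
```

Request:
{"fn": "jog_arm", "kwargs": {"motion": [[0,0,0,0,0,0,50],[0,0,0,0,0,0,50],[0,0,0,0,0,0,50],[0,0,0,0,0,0,50],[0,0,0,0,0,0,50]], "squeeze": 50}}

```text
t: 26.7
eef_pos: [0.6017, -0.1902, 0.1026]
tcp_rot: [[0.865, -0.159, 0.475], [-0.139, -0.987, -0.076], [0.482, -0.0, -0.876]]
force: [-5.8, 1.2, 6.8]
finger_gap: 0.676
grip_force: 51.5
```

Request:
{"fn": "jog_arm", "kwargs": {"motion": [[0,0,0,0,0,1,50],[0,0,0,0,0,1,50],[0,0,0,0,0,1,50],[0,0,0,0,0,1,50],[0,0,0,0,0,1,50],[0,0,0,0,0,1,50],[0,0,0,0,0,1,50],[0,0,0,0,0,1,50],[0,0,0,0,0,1,50],[0,0,0,0,0,1,50],[0,0,0,0,0,1,50],[0,0,0,0,0,1,50],[0,0,0,0,0,0,50]]}}

```text
t: 28.0
eef_pos: [0.6005, -0.192, 0.102]
tcp_rot: [[0.459, -0.751, 0.474], [-0.828, -0.555, -0.079], [0.322, -0.357, -0.877]]
force: [-17.6, -14.1, 7.5]
finger_gap: 0.675
grip_force: 52.5
```

```bash
python3 -c "
from h import *
o=get_obs();R=np.array(o['tcp_rot']);print(R.T@o['force'],R.T@o['ft_torque'],o['joint_pos'],np.degrees(Ro.from_matrix(stopR(-.16).T@R).as_rotvec()))"
```

```text
[  6.00040528  18.36246615 -13.77155469] [-3.73915091  0.78793273 -0.39910673] [-0.43819548  0.50751738  1.89228295  0.47769311  0.28666605  1.70429066] [-0.07678868  0.13653354 48.11080858]
```

Request:
{"fn": "jog_arm", "kwargs": {"motion": [[0,0,0,0,0,0,85],[0,0,0,0,0,0,85],[0,0,0,0,0,0,85],[0,0,0,0,0,0,85],[0,0,-0.4,0,0,0,85],[0,0,-0.6,0,0,0,85],[0,0,-0.6,0,0,0,85],[0,0,-0.6,0,0,0,85],[0,0,-0.6,0,0,0,85],[0,0,-0.6,0,0,0,85],[0,0,-0.6,0,0,0,85],[0,0,0,0,0,0,85],[0,0,0,0,0,0,85]]}}

```text
t: 29.3
eef_pos: [0.5448, -0.181, 0.2066]
tcp_rot: [[0.461, -0.75, 0.475], [-0.827, -0.557, -0.077], [0.322, -0.357, -0.877]]
force: [0.1, -0.3, -0.5]
finger_gap: 0.994
grip_force: 0.0
```

```bash
python3 - <<'E'
from h import *
c=get_calibration("wrist"); im=capture("wrist")[:,:,::-1]; cv2.imwrite("pics/w4.png",im)
cv2.imwrite("pics/w4b.png",cv2.resize(im,(800,600)))
K=np.array([.588,-.1877,.126]); R=stopR(-.16)
def rep(c,h):
    a=[K-R[:,2]*(h+z)+R@np.array([r*np.cos(q),r*np.sin(q),0]) for z,r in((-.026,.03),(-.007,.03),(0,.012)) for q in np.linspace(0,6.28,60)]
    u=proj(c,a); return np.round(np.r_[u.min(0),u.max(0)-u.min(0)],1)
m=(im.max(2)<60).astype(np.uint8); n,l,st,ce=cv2.connectedComponentsWithStats(m)
print([s.tolist() for s in st[1:] if s[4]>2000],rep(c,0),rep(c,.014))
E
```

```text
[[54, 39, 68, 66, 3321], [217, 154, 82, 81, 4807], [0, 246, 512, 138, 33362]] [216.3 147.2  77.6  78.6] [214.  150.2  82.   82.9]
```

View pics/w4b.png

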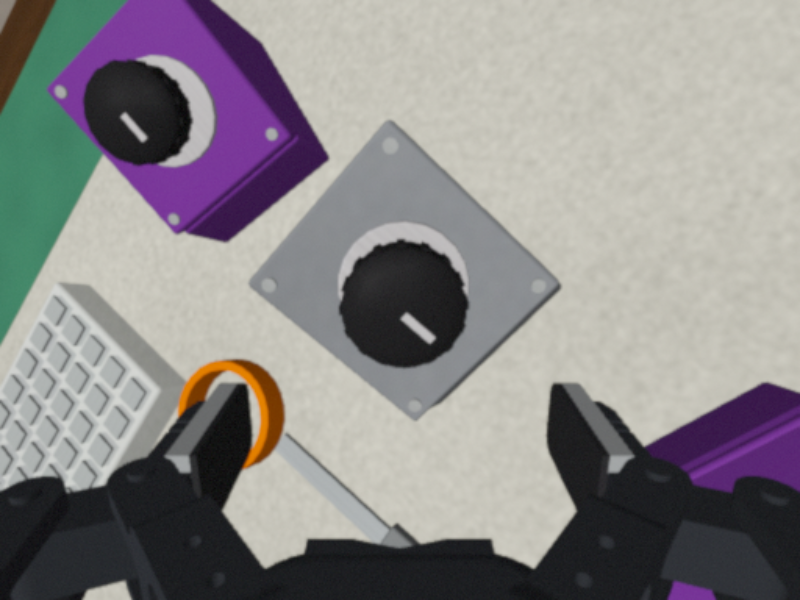

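The head at (404,303) is 82 px wide in the original picture, the size predicted fully up (77.6 latched). Its pointer is back facing down the slope, and the gripper is clear.

```bash
python3 -c "
from rig import sign_off
print(sign_off())"
```

```text
the job is handed in; nothing more can be done
None
```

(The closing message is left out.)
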